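# Roll the three-port manifold so its ports face up

### The arm

A 6-joint arm with a two-finger parallel gripper is mounted at the origin on a cart in front of the work surface, level with it; the furniture and walls round the work are solid. World frame = base frame: x ahead of the robot, y to its left, z up, the work surface at z = 0. Lengths are in m, angles in rad, forces in N, time in s.
With the tool pointing down it reaches from about 0.25 to 0.725 m from the base axis. Payload 9.7 kg.
Tool frame: the origin (TCP) lies midway between the tips of the shut fingers; the grasp point (between the pads) lies 19 mm behind it; z points along the fingers, y is the line along which they close (so a half turn about z gives the same grasp; the last joint's range is limited). The gripper opens to 85 mm and grips with 20 to 120 N. Pads are 22 mm wide; open, the fingers measure 114 mm over their backs; the gripper's body (76 mm by 85 mm) begins 54 mm behind the grasp point. The pads swing forward as they close: fully open they stand 13 mm farther back than shut.
Start: joints at [1.14, 0.087, 0.176, 1.66, 0, 1.571], TCP at [0.23, 0.5, 0.231] pointing down, gripper open.
Joint ranges: [-3.13, 3.13], [-0.85, 1.81], [-1.15, 1.24], [-2.2, 2.28], [-1.44, 1.52], [-3.14, 3.14]. Speed limits (rad/s): [2.22, 2.22, 2.57, 3.14, 3.14, 3.14].

### API

Orientations are given as a unit quaternion [w, x, y, z].
In Python, from cell import robot gives the robot as it stands.
- The arm moves only by the shell command python3 -m inch 'ROWS' [FORCE]. ROWS is JSON, a list of rows, each an object with "dr": the turn, a rotation vector about the world's x, y, z in rad, a list of three; "linear": the shift along the world's x, y, z in cm, a list of three; "jaw": the opening, from 0 (shut) to 1 (fully open). A call has 1 to 12 rows; each row shifts and turns the commanded pose from where the row before left it; what a row does not reach is not made up. A row lasts 1/12 s, in which the tool goes at most 41.7 mm and 7.16 degrees, less where a joint would pass 70% of its speed; a pose out of reach is approached as far as the arm can. A call is refused whole if a number of a shift passes 4.17 or a number of a turn 0.125, either way. A call with a gripper value outside its range is refused whole. The fingers move at their own pace and stop on an object; FORCE is the grip in N (left out, the last holds). Time passes only in rows, so rows that do not move let the fingers close. It gives the time, the measured TCP pose, the force, the opening and the grip force at its end, in the units of the state.
- robot.sense(): the state, without advancing time (a new reading comes with each control period).
- robot.get_image(name): name is "scene" or "top"; returns the picture (400x640x3 uint8, blue, green, red); there is no depth.
- robot.camera_info(name): a dict with "fx", "fy", "cx", "cy" (pixels), "rvec" (rotation vector, rad) and "tvec" (3), from world to camera coordinates, as OpenCV has them. Camera axes: x right, y down, z forward; pixel columns grow to the right and rows downward; lengths in m; the calibration is good to about 2 mm. A picture is of the moment at which its call begins. camera_info takes no time and is no camera call.
- robot.finish_job(): hands the job in; it is judged then, once.
Trained networks look in the newest picture that a camera, given by its name, has taken for a name from the list of things; names that differ only in an ending like _2 or _b are one class to them, and where a whole thing is asked for, a point or a joint stands for the part that bears it (a point fixed in the world has none). Each returns a list of dicts, best first, with "score" (0 to 1); they miss things now and then, are a little off and sometimes report something else, mostly with a low value. They report only what shows in the picture. A call takes as long as a camera call. They do not tell look-alikes from the thing itself.
- robot.search_frame(camera, name): "xyz" ([x, y, z] in m, in world coordinates, good to about 4 mm: the middle of the surface that is visible of it).
- robot.tip_of(camera, name): "xyz" ([x, y, z] in m, in world coordinates, good to about 4 mm: a listed point, or the origin of a listed thing).
The state is a dict: "clock": time; "joint_pos": joint angles; "joint_vel": joint speeds; "effort": joint torques, N m; "tool_pos": TCP position; "eef_rot": TCP orientation; "wrist_force": force on the tool from outside, world axes, zero at the start; "ft_torque": the same for the moment, N m; "finger_gap": finger opening in m; "gripper_force": force on a finger pad.
Only numpy, scipy, OpenCV 4.12 (cv2) and the standard library are available. Lean on these libraries where they do the work, as an engineer would, in place of code of your own. Each camera call takes 0.05 s, during which the arm holds its last target. There are 200 camera calls.

### The job

Two bare metal manifold blocks stand on the rubber mat with their brass ports looking sideways. Roll the longer block, the one with three ports, over onto the face opposite its ports, so that it lies flat on the mat with the ports pointing straight up, ready for the nipples to be screwed in. Tip it over where it stands, without picking it up off the mat, and leave the shorter two-port block as it stands.

Things in the scene. Friction and masses are not known exactly. Their poses are not given: they have to be found in the camera images.
- long_block: Aluminium bar, 130 (x, length) x 36 (y) x 46 mm (z, upright at the start), 0.25-0.5 kg. Origin: its centre. +y points out of the face with three brass port collars, 18 mm wide, 5 mm proud, on its middle line at x = -42, 0, 42 mm; it may look any way. End plugs 3 mm proud. Pushed near the top of a side, it tips about the far lower edge (the rubber mat grips) and falls over past 40 degrees.
- short_block: The shorter block, to be left alone: same bar section and axes, but 90 mm long with only two ports, at x = -21 and +21 mm. Its centre is about 0.2 to 0.3 m from the long block's; either may be on the left.
- mat: Black rubber mat, fixed, 200 mm (its x axis) by 500 mm (its y axis), 4 mm thick, lying on the conveyor belt. Origin at the centre of its underside, z up; its top is 4 mm above the origin.
There are look-alikes about, which are no part of the job. Leave any green look-alike of the long_block alone.

How it is judged:
By the outcome, as a careful person would: the job done as asked, in the order asked, and still so for the second after the job is handed in, with the robot touching nothing.
It also fails if it takes over 30 s, if anything falls off the work surface, if the arm or the gripper's body presses on something with over 40 N, if the wrist force passes 120 N, or if a joint passes its speed limit or range.

## Working session

There is one attempt and no reset: what is moved stays moved. The work goes in short steps, Python scripts to look and compute and a shell command to move; the robot and the scene stay as the last step left them, time stands still between calls to the robot, and variables do not carry over. Pictures are saved under pics/ and viewed, at most 10 in all, crops included, and the job is handed in when it is done.

```bash
mkdir -p pics
python3 - <<'E'
from cell import robot
import cv2
for c in("scene","top"):
    cv2.imwrite(f"pics/{c}0.png",robot.get_image(c)); print(robot.camera_info(c))
    for n in("long_block","short_block","mat"):
        print(c,n,robot.tip_of(c,n)[:4])
s=robot.sense();print(s["tool_pos"],s["eef_rot"],s["clock"],s["wrist_force"])
E
```

```text
{'fx': 392.82633919275395, 'fy': 392.82633919275395, 'cx': 320.7103402375611, 'cy': 202.35079746423133, 'rvec': array([ 0.56207214, -2.65861613,  1.19823688]), 'tvec': array([0.57457762, 0.27065491, 0.62719402])}
scene long_block [{'xyz': [0.6131, -0.1311, 0.0266], 'score': 0.87}, {'xyz': [0.7856, -0.3366, 0.0212], 'score': 0.67}]
scene short_block [{'xyz': [0.6097, 0.1169, 0.0277], 'score': 0.63}]
scene mat [{'xyz': [0.6142, -0.0004, 0.0023], 'score': 0.62}]
{'fx': 470.016251375655, 'fy': 470.016251375655, 'cx': 321.7510900514136, 'cy': 201.02305823371046, 'rvec': array([ 2.15442745, -2.16671445,  0.15529439]), 'tvec': array([-0.08948866,  0.69241389,  1.11628609])}
top long_block [{'xyz': [0.7853, -0.3373, 0.0243], 'score': 0.9}, {'xyz': [0.6135, -0.1313, 0.0248], 'score': 0.86}]
top short_block [{'xyz': [0.6156, 0.1171, 0.0281], 'score': 0.64}]
top mat [{'xyz': [0.6172, 0.0022, 0.0022], 'score': 0.65}]
[0.22968954 0.49972632 0.23118632] [-2.23773021e-05  2.13771677e-01  9.76883650e-01 -6.76051953e-05] 0.4 [0.299205   0.20213669 0.01988823]
```

View pics/scene0.png

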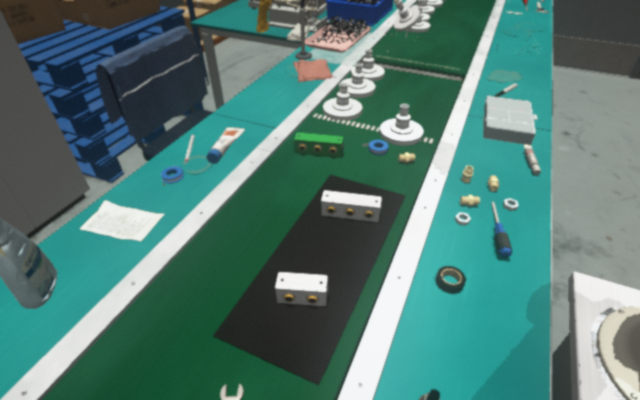

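View pics/top0.png

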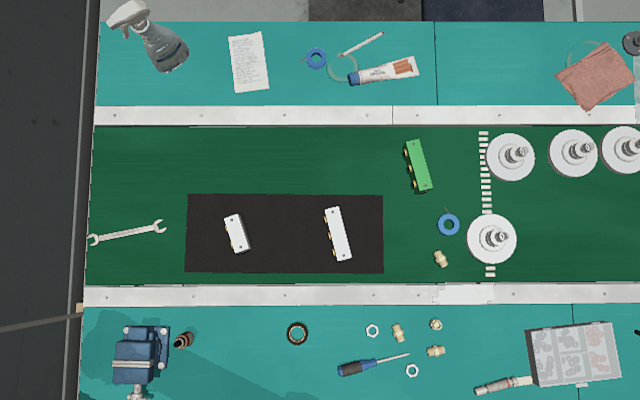

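The long_block candidates are the white bar at scene (351,206) / top (338,233) and the green bar at scene (318,145) / top (417,165). The white three-port bar on the mat fits, because the green one is the look-alike to leave alone. The short_block is at top (236,233). I'll confirm this in a crop and measure the yaw.

Run:
```python
import cv2,numpy as np
from cell import robot
im=cv2.imread("pics/top0.png");sc=cv2.imread("pics/scene0.png")
a=cv2.resize(im[190:275,180:390],None,fx=3,fy=3,interpolation=2)
b=cv2.resize(sc[170:320,255:465],None,fx=2,fy=2,interpolation=2)
o=np.zeros((a.shape[0]+b.shape[0],630,3),np.uint8);o[:a.shape[0],:a.shape[1]]=a;o[a.shape[0]:,:b.shape[1]]=b
cv2.imwrite("pics/crop.png",o)
c=robot.camera_info("top");R=cv2.Rodrigues(c["rvec"])[0];t=c["tvec"];C=-R.T@t
def ray(u,v,z):
    d=R.T@np.array([(u-c["cx"])/c["fx"],(v-c["cy"])/c["fy"],1]);return C+d*(z-C[2])/d[2]
m=(im.min(2)>150).astype(np.uint8);m[:195]=0;m[275:]=0;m[:,:200]=0;m[:,380:]=0
n,l,st,ce=cv2.connectedComponentsWithStats(m)
for i in range(1,n):
    if st[i,4]<100: continue
    p=np.argwhere(l==i)[:,::-1]
    w=np.array([ray(u,v,.05)[:2] for u,v in p]).astype(np.float32)
    r=cv2.minAreaRect(w);B=cv2.boxPoints(r);e=B[1]-B[0],B[2]-B[1];e=max(e,key=np.linalg.norm)
    print(ce[i],r[0],r[1],"long axis deg",np.degrees(np.arctan2(e[1],e[0])),w.mean(0))
```

```text
[337.79949875 233.22180451] (0.6123669147491455, -0.13193202018737793) (0.13074751198291779, 0.03663137927651405) long axis deg 13.825996 [ 0.61198694 -0.13200514]
[236.06822262 232.98384201] (0.6142639517784119, 0.11615430563688278) (0.0908384919166565, 0.03668028116226196) long axis deg 19.131433 [0.6139075  0.11583512]
```

View pics/crop.png

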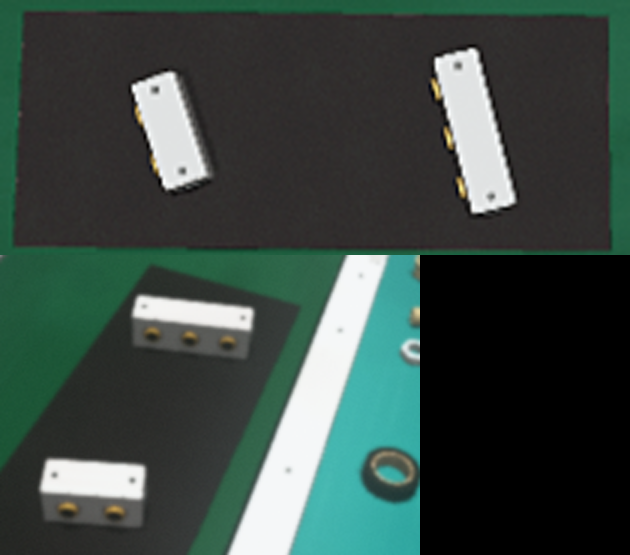

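Confirmed: the white block at top (338,233) has three ports facing left, which is world +y, and its long axis is at 13.8°. The block at (236,233) has only two ports. I'll shut the jaws, rise clear of the vise, and move to the port side of the long block. From there I'll push near the top along (0.24, -0.97).

```bash
python3 -m inch '[{"dr":[0,0,0],"linear":[0,0,3.5],"jaw":0},{"dr":[0,0,0],"linear":[0,0,3.5],"jaw":0},{"dr":[0,0,0],"linear":[0,0,3.5],"jaw":0},{"dr":[0,0,-0.1],"linear":[2,-3.1,0],"jaw":0},{"dr":[0,0,-0.1],"linear":[2,-3.1,0],"jaw":0},{"dr":[0,0,-0.1],"linear":[2,-3.1,0],"jaw":0},{"dr":[0,0,-0.1],"linear":[2,-3.1,0],"jaw":0},{"dr":[0,0,-0.1],"linear":[2,-3.1,0],"jaw":0},{"dr":[0,0,-0.1],"linear":[2,-3.1,0],"jaw":0},{"dr":[0,0,-0.1],"linear":[2,-3.1,0],"jaw":0},{"dr":[0,0,-0.1],"linear":[2,-3.1,0],"jaw":0},{"dr":[0,0,-0.1],"linear":[2,-3.1,0],"jaw":0}]'
```

```text
clock: 1.4
tool_pos: [0.4102, 0.219, 0.3365]
eef_rot: [0.0, 0.619, 0.785, 0.0]
wrist_force: [-0.1, 1.5, 0.2]
finger_gap: -0.0002
gripper_force: 0.0
```

```bash
python3 -m inch '[{"dr":[0,0,0],"linear":[1.9,-2.9,-1.5],"jaw":0},{"dr":[0,0,0],"linear":[1.9,-2.9,-1.5],"jaw":0},{"dr":[0,0,0],"linear":[1.9,-2.9,-1.5],"jaw":0},{"dr":[0,0,0],"linear":[1.9,-2.9,-1.5],"jaw":0},{"dr":[0,0,0],"linear":[1.9,-2.9,-1.5],"jaw":0},{"dr":[0,0,0],"linear":[1.9,-2.9,-1.5],"jaw":0},{"dr":[0,0,0],"linear":[1.9,-2.9,-1.5],"jaw":0},{"dr":[0,0,0],"linear":[1.9,-2.9,-1.5],"jaw":0},{"dr":[0,0,0],"linear":[1.9,-2.9,-1.5],"jaw":0},{"dr":[0,0,0],"linear":[1.7,-3.2,-1.5],"jaw":0},{"dr":[0,0,0],"linear":[0,0,-3],"jaw":0},{"dr":[0,0,0],"linear":[0,0,-3],"jaw":0}]'; python3 -m inch '[{"dr":[0,0,0],"linear":[0,0,-1.5],"jaw":0},{"dr":[0,0,0],"linear":[0,0,-1.5],"jaw":0},{"dr":[0,0,0],"linear":[0,0,-0],"jaw":0}]'
python3 - <<'E'
from cell import robot
import cv2
cv2.imwrite("pics/s1.png",cv2.resize(robot.get_image("scene")[120:320,230:470],None,fx=3,fy=3))
E
```

```text
clock: 2.4
tool_pos: [0.5987, -0.0743, 0.1253]
eef_rot: [0.001, 0.618, 0.786, 0.0]
wrist_force: [0.3, -0.2, -0.2]
finger_gap: -0.0001
gripper_force: 0.0
clock: 2.65
tool_pos: [0.596, -0.0722, 0.0927]
eef_rot: [-0.002, 0.617, 0.787, -0.001]
wrist_force: [-0.7, 0.5, 0.2]
finger_gap: 0.0001
gripper_force: 0.0
```

View pics/s1.png

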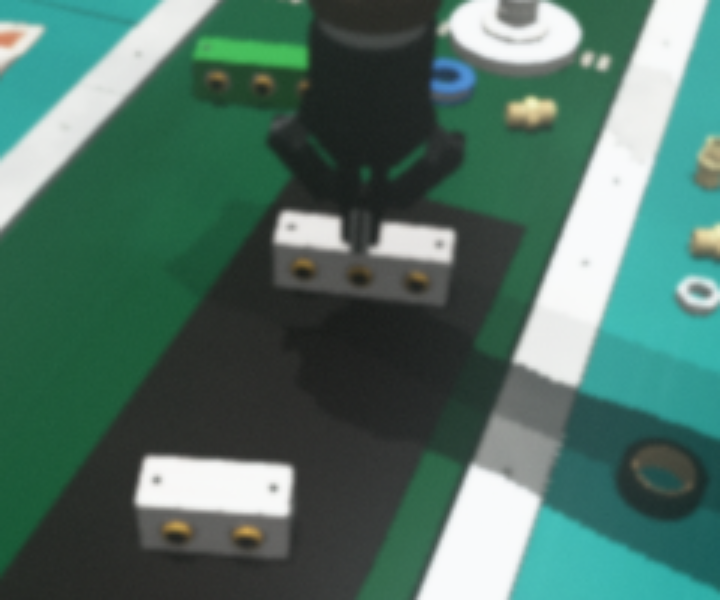

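The shut fingers are in front of the middle port at crop (360,240). I'll go down to push height and close most of the gap.

```bash
python3 -m inch '[{"dr":[0,0,0],"linear":[0,0,-2.3],"jaw":0},{"dr":[0,0,0],"linear":[0,0,-2.3],"jaw":0},{"dr":[0,0,0],"linear":[0,0,0],"jaw":0},{"dr":[0,0,0],"linear":[0.12,-0.49,0],"jaw":0},{"dr":[0,0,0],"linear":[0.12,-0.49,0],"jaw":0},{"dr":[0,0,0],"linear":[0.12,-0.49,0],"jaw":0},{"dr":[0,0,0],"linear":[0.12,-0.49,0],"jaw":0},{"dr":[0,0,0],"linear":[0.12,-0.49,0],"jaw":0},{"dr":[0,0,0],"linear":[0,0,0],"jaw":0}]'
```

```text
clock: 3.45
tool_pos: [0.6042, -0.0979, 0.0509]
eef_rot: [0.0, 0.618, 0.786, 0.0]
wrist_force: [-0.0, -0.0, 1.0]
finger_gap: 0.0002
gripper_force: 0.0
```

```bash
python3 -m inch '[{"dr":[0,0,0],"linear":[0,0,-0.5],"jaw":0},{"dr":[0,0,0],"linear":[0.05,-0.2,0],"jaw":0},{"dr":[0,0,0],"linear":[0.05,-0.2,0],"jaw":0},{"dr":[0,0,0],"linear":[0.05,-0.2,0],"jaw":0},{"dr":[0,0,0],"linear":[0,0,0],"jaw":0}]';python3 -m inch '[{"dr":[0,0,0],"linear":[0.05,-0.2,0],"jaw":0},{"dr":[0,0,0],"linear":[0.05,-0.2,0],"jaw":0},{"dr":[0,0,0],"linear":[0,0,0],"jaw":0}]'
```

```text
clock: 3.87
tool_pos: [0.6052, -0.103, 0.0453]
eef_rot: [0.0, 0.617, 0.787, -0.0]
wrist_force: [-0.7, 0.2, -0.4]
finger_gap: -0.0
gripper_force: 0.0
clock: 4.12
tool_pos: [0.6064, -0.1068, 0.0456]
eef_rot: [0.0, 0.617, 0.787, 0.0]
wrist_force: [-0.7, 1.9, 1.9]
finger_gap: -0.0004
gripper_force: 1.3
```

```bash
python3 -m inch '[{"dr":[0,0,0],"linear":[0.06,-0.24,0.06],"jaw":0},{"dr":[0,0,0],"linear":[0.06,-0.24,0.06],"jaw":0},{"dr":[0,0,0],"linear":[0.06,-0.24,0.06],"jaw":0},{"dr":[0,0,0],"linear":[0.06,-0.24,0.06],"jaw":0},{"dr":[0,0,0],"linear":[0.06,-0.24,0.06],"jaw":0},{"dr":[0,0,0],"linear":[0.06,-0.24,0.06],"jaw":0},{"dr":[0,0,0],"linear":[0,0,0],"jaw":0}]'
python3 - <<'E'
from cell import robot
import cv2
cv2.imwrite("pics/s2.png",cv2.resize(robot.get_image("scene")[150:260,290:420],None,fx=4,fy=4))
E
```

```text
clock: 4.7
tool_pos: [0.6101, -0.1217, 0.0496]
eef_rot: [0.0, 0.618, 0.787, 0.0]
wrist_force: [-0.6, 2.8, 5.9]
finger_gap: -0.0001
gripper_force: 2.9
```

View pics/s2.png

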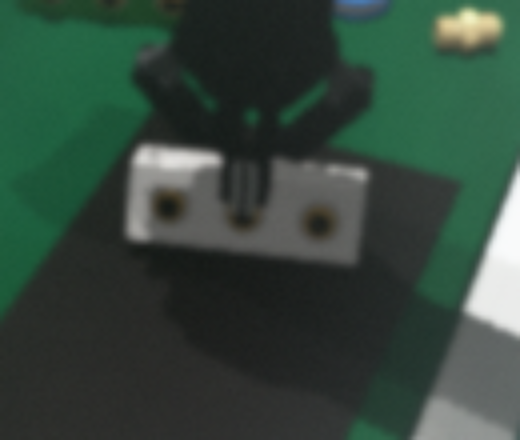

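The block is tipping cleanly and squarely, with the finger just above the centre collar at crop (242,205). I'll continue with slightly more rise.

```bash
python3 -m inch '[{"dr":[0,0,0],"linear":[0.06,-0.24,0.12],"jaw":0},{"dr":[0,0,0],"linear":[0.06,-0.24,0.12],"jaw":0},{"dr":[0,0,0],"linear":[0.06,-0.24,0.1],"jaw":0},{"dr":[0,0,0],"linear":[0.06,-0.24,0.1],"jaw":0},{"dr":[0,0,0],"linear":[0.06,-0.24,0.06],"jaw":0},{"dr":[0,0,0],"linear":[0.06,-0.24,0.06],"jaw":0},{"dr":[0,0,0],"linear":[0,0,0],"jaw":0}]'
python3 - <<'E'
from cell import robot
import cv2
cv2.imwrite("pics/s3.png",cv2.resize(robot.get_image("scene")[150:260,290:420],None,fx=4,fy=4))
E
```

```text
clock: 5.33
tool_pos: [0.6135, -0.1362, 0.0544]
eef_rot: [0.0, 0.618, 0.786, -0.0]
wrist_force: [-0.2, 0.0, 3.6]
finger_gap: -0.0
gripper_force: 1.2
```

View pics/s3.png

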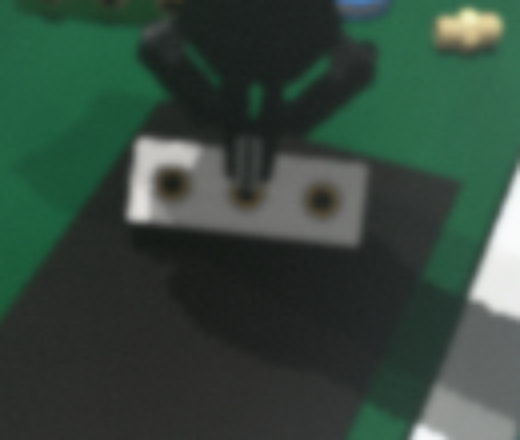

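```bash
python3 -m inch '[{"dr":[0,0,0],"linear":[0.06,-0.24,0.06],"jaw":0},{"dr":[0,0,0],"linear":[0.06,-0.24,0.06],"jaw":0},{"dr":[0,0,0],"linear":[0.06,-0.24,0.03],"jaw":0},{"dr":[0,0,0],"linear":[0.06,-0.24,0],"jaw":0},{"dr":[0,0,0],"linear":[0.06,-0.24,0],"jaw":0},{"dr":[0,0,0],"linear":[0,0,0],"jaw":0},{"dr":[0,0,0],"linear":[0,0,0],"jaw":0}]'
python3 - <<'E'
from cell import robot
import cv2
cv2.imwrite("pics/s4.png",cv2.resize(robot.get_image("scene")[150:260,290:420],None,fx=4,fy=4))
E
```

```text
clock: 5.97
tool_pos: [0.6163, -0.1477, 0.0558]
eef_rot: [-0.0, 0.617, 0.787, -0.0]
wrist_force: [-0.3, 0.1, -0.8]
finger_gap: 0.0
gripper_force: 0.0
```

View pics/s4.png

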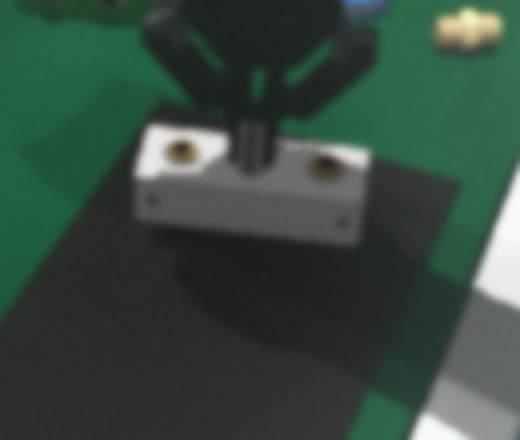

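The block has fallen over with its ports up, at crop (182,152) and (325,167), and nothing is touching it. I'll lift straight up and check from above.

```bash
python3 -m inch '[{"dr":[0,0,0],"linear":[0,0,2],"jaw":0},{"dr":[0,0,0],"linear":[0,0,3.5],"jaw":0},{"dr":[0,0,0],"linear":[0,0,3.5],"jaw":0},{"dr":[0,0,0],"linear":[-3,0,3],"jaw":0},{"dr":[0,0,0],"linear":[-4,0,1],"jaw":0},{"dr":[0,0,0],"linear":[-4,0,1],"jaw":0},{"dr":[0,0,0],"linear":[-4,0,1],"jaw":0},{"dr":[0,0,0],"linear":[-4,0,0],"jaw":0},{"dr":[0,0,0],"linear":[0,0,0],"jaw":0},{"dr":[0,0,0],"linear":[0,0,0],"jaw":0}]'
python3 - <<'E'
from cell import robot
import cv2,numpy as np
a=robot.get_image("top")[180:290,170:400];b=robot.get_image("scene")[150:310,260:420]
a=cv2.resize(a,None,fx=3,fy=3);b=cv2.resize(b,(480,480))[:270]
o=np.zeros((600,690,3),np.uint8);o[:330]=a;o[330:,:480]=b
cv2.imwrite("pics/s5.png",o)
for n in("long_block","short_block"):print(n,robot.tip_of("top",n)[:3])
E
```

```text
clock: 6.85
tool_pos: [0.4257, -0.1475, 0.2065]
eef_rot: [0.001, 0.618, 0.786, 0.0]
wrist_force: [-0.5, -0.1, -0.2]
finger_gap: -0.0003
gripper_force: 0.0
long_block [{'xyz': [0.6214, -0.1715, 0.018], 'score': 0.67}, {'xyz': [0.7839, -0.3343, 0.0262], 'score': 0.6}]
short_block [{'xyz': [0.6156, 0.1152, 0.0266], 'score': 0.83}]
```

View pics/s5.png

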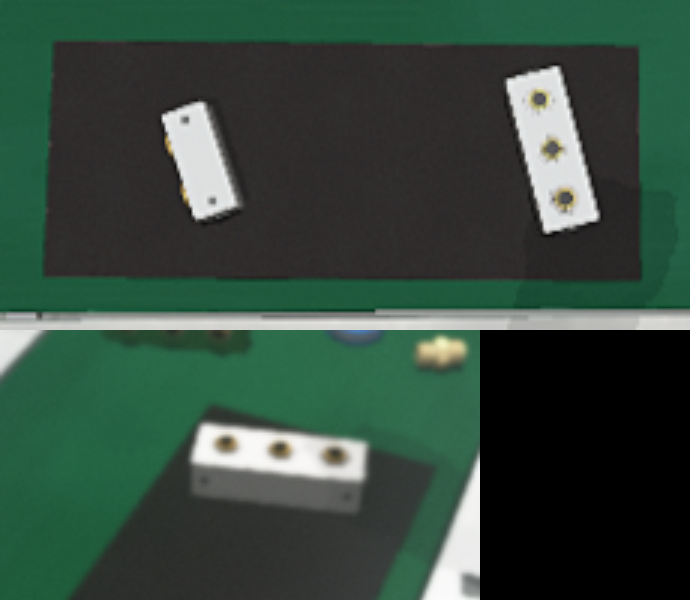

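The long block lies flat on the mat with its three ports up, at crop (540,98), (552,148) and (565,198). The short block hasn't moved and the arm is clear.

```bash
python3 -c "from cell import robot; print(robot.finish_job())"
```

```text
the job is handed in; nothing more can be done
None
```

The three-port block was tipped over where it stood and lies flat on the mat with its ports up; the two-port block and the green look-alike were left alone, and the job was handed in at about 7 s.

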